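Nest the empty parts tumbler in its free stand

ROBOT

A 6-joint arm with a two-finger parallel gripper is mounted at the origin on the work surface. World frame = base frame: x ahead of the robot, y to its left, z up, the work surface at z = 0. Lengths are in m, angles in rad, forces in N, time in s.
With the tool pointing down it reaches from about 0.325 to 0.85 m from the base axis. Payload 4.4 kg.
Tool frame: the origin (TCP) lies midway between the tips of the shut fingers; the grasp point (between the pads) lies 19 mm behind it (grip_point_offset is the distance from the TCP to the grasp point, in m); y points along the fingers, x is the direction in which the jaws open and shut, and the axes are right-handed (so a half turn about y gives the same grasp; the last joint's range is limited). The gripper opens to 94 mm and grips with 3 to 60 N. Pads are 16 mm wide; open, the fingers measure 119 mm over their backs; the gripper's body (75 mm by 177 mm) begins 78 mm behind the grasp point.
Start: joints at [1.095, 0.207, 1.542, -0, 1.393, -0.15], TCP at [0.184, 0.545, 0.205] pointing down, gripper open.
Joint ranges: [-2.73, 2.73], [-0.86, 2.22], [0.23, 2.46], [-1.11, 4.25], [0.08, 2.63], [-2.82, 2.82]. Speed limits (rad/s): [2.79, 2.79, 3.14, 3.14, 3.14, 3.14].

INTERFACE

Orientations are given as a unit quaternion [w, x, y, z].
In Python, from plant import read_state, capture, hand_in, grip_point_offset gives the robot as it stands.
- The arm moves only by the shell command python3 -m jog 'ROWS'. ROWS is a JSON object of lists of equal length, an entry for each row: "claw": the opening in per cent of the stroke, from 0 (shut) to 100 (fully open); "delta_pos": the shift along the tool's x, y, z in m, a list of three; "turn": the turn about the tool's y in rad. A call has 1 to 12 rows; each row is the pose to reach, as a shift and turn from the pose commanded when the call began, along the tool's axes at that moment; what a row does not reach only later rows make up. A row lasts 1/12 s, in which the tool goes at most 41.7 mm and 7.16 degrees, less where a joint would pass 70% of its speed; a pose out of reach is approached as far as the arm can. A call with a gripper value outside its range is refused whole. The fingers move at their own pace and stop on an object; the grip force is fixed at half the most. Time passes only in rows, so rows that repeat a pose let the fingers close. It gives the time, the measured TCP pose, the force and the opening at its end, in the units of the state.
- read_state(): the state, without advancing time (a new reading comes with each control period).
- capture(name): name is "scene" or "top"; returns a dict with "img" (400x640x3 uint8, blue, green, red), "fx", "fy", "cx", "cy" (pixels), "k1" (the pictures are not rectified: a ray, as slopes to the right and down, at radius r is drawn at 1 + k1 r^2 times it, then the intrinsics apply), "rvec" (rotation vector, rad) and "tvec" (3), from world to camera coordinates, as OpenCV has them. Camera axes: x right, y down, z forward; pixel columns grow to the right and rows downward; lengths in m; the calibration is good to about 2 mm. A picture is of the moment at which its call begins. There is no depth.
- hand_in(): hands the job in, once; it reports no verdict.
The state is a dict: "time_s": time; "joint_pos": joint angles; "joint_vel": joint speeds; "tau": joint torques, N m; "eef_pos": TCP position; "eef_rot": TCP orientation; "force": force on the tool from outside, world axes, zero at the start; "torque": the same for the moment, N m; "width": opening from 0.0 (shut) to 1.0 (fully open).
Only numpy, scipy, OpenCV 4.12 (cv2) and the standard library are available. Lean on these libraries where they do the work, as an engineer would, in place of code of your own. Each camera call takes 0.05 s, during which the arm holds its last target.

TASK

Put the empty tapered parts tumbler away in the empty stand: pick it up from above, lower it upright into the stand and keep hold of it until it is all but home, then let go. Do not drop it in and do not push it down hard, or it will wedge tight; the stand stays upright on the desk. Leave the stand full of bolts and the straight-sided canister where they are.

Things in the scene. Friction and masses are not known exactly. Their poses are not given: they have to be found in the camera images.
- tumbler: the empty tapered tumbler, off-white plastic, open at the top, standing upright on the desk, about 0.12 kg: 120 mm tall, outer diameter 33 mm at the foot growing evenly to 71 mm at the rim (63 mm at 95 mm up), wall 3 mm. Origin: centre of its underside; z up along its axis. It is round, so its yaw does not matter
- stand: the empty stand, grey plastic, loose, about 0.4 kg: a tapered cup 85 mm tall on a round foot 90 mm across. Its mouth is 53.5 mm wide inside (62 mm outside) and narrows at the tumbler's own taper. The tumbler nests wall to wall: it rests with its underside about 20 mm above the desk, clear of the stand's floor, its top 55 mm standing out of the stand. Origin: centre of its underside; z up
- bolt_stand: a stand just like the empty one but full of upright steel bolts, which reach about 125 mm above the desk; to be left alone. Origin: centre of its underside; z up
- canister: an empty straight-sided canister of the same off-white plastic as the tumbler, 68 mm in diameter from foot to rim, 100 mm tall; to be left alone. Origin: centre of its underside; z up
There are look-alikes about, which are no part of the job. What is shaped like the tumbler but orange is not meant.

How it is judged:
By the outcome, as a careful person would: the job done as asked, in the order asked, and still so for the second after the job is handed in, with the robot touching nothing.
It also fails if it takes over 42 s, if anything falls off the work surface, if the arm or the gripper's body presses on something with over 40 N, if the wrist force passes 120 N, or if a joint passes its speed limit or range.

## Working session

There is one attempt and no reset: what is moved stays moved. The work goes in short steps, Python scripts to look and compute and a shell command to move; the robot and the scene stay as the last step left them, time stands still between calls to the robot, and variables do not carry over. Pictures are saved under pics/ and viewed, and the job is handed in when it is done.

```bash
ls; mkdir -p pics; python3 - <<'E'
from plant import *
import cv2
print(grip_point_offset, read_state())
for n in("scene","top"):
    c=capture(n); cv2.imwrite(f"pics/{n}0.png",c["img"]); print({k:v for k,v in c.items() if k!="img"})
E
```

```text
pics
0.0188 {'time_s': 0.0, 'joint_pos': array([ 1.09449098e+00,  2.07420062e-01,  1.54292844e+00, -4.12361690e-05,
        1.39351291e+00, -1.50500056e-01]), 'joint_vel': array([-0.00041304,  0.00032607,  0.00071238,  0.00115228,  0.00173178,
        0.00174554]), 'tau': array([ 1.63584344e-03, -3.70860994e+01, -2.81427920e+01,  6.99610356e-02,
        3.59470386e-02, -1.68483512e-04]), 'eef_pos': array([0.18369133, 0.54401808, 0.2043029 ]), 'eef_rot': array([-0.57409254,  0.57484749,  0.41158272, -0.41299853]), 'force': array([ 1.3218225 , -0.12124365, -0.49637945]), 'torque': array([-0.00599492,  0.01816331, -0.0742043 ]), 'width': 1.0003054985313555}
{'fx': 406.60860285519357, 'fy': 406.60860285519357, 'cx': 319.11402175645156, 'cy': 202.9586844260976, 'k1': -0.011434520055834953, 'rvec': array([ 2.28769229,  1.13298593, -0.34822156]), 'tvec': array([-0.37982687, -0.32845546,  1.24205024])}
{'fx': 429.54854089783237, 'fy': 429.54854089783237, 'cx': 321.47637142497786, 'cy': 191.06584243276083, 'k1': -0.11591229224969628, 'rvec': array([ 2.20821025, -2.14976555,  0.13288164]), 'tvec': array([0.01817402, 0.56599341, 1.06329157])}
```

View pics/scene0.png

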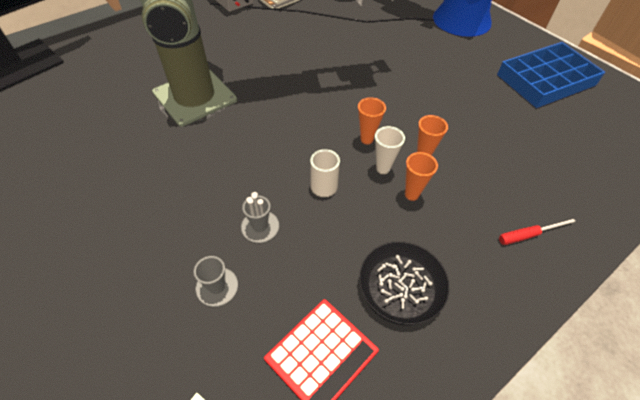

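View pics/top0.png

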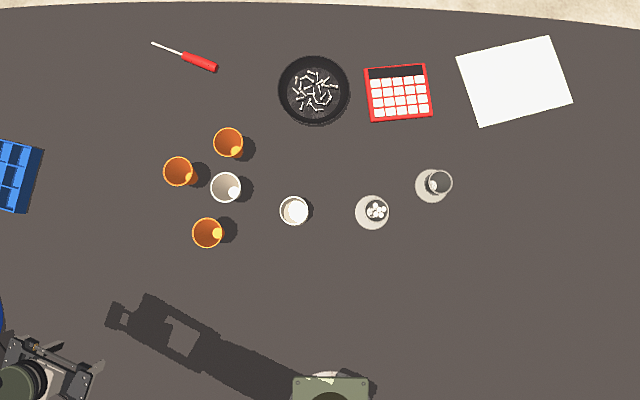

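```bash
python3 - <<'E'
from plant import *
from scipy.spatial.transform import Rotation as R
q=read_state()["eef_rot"]; print(R.from_quat(q[[1,2,3,0]]).as_matrix().round(4))
E
```

```text
[[ 3.200e-01 -9.000e-04 -9.474e-01]
 [ 9.474e-01 -1.800e-03  3.200e-01]
 [-2.000e-03 -1.000e+00  3.000e-04]]
```

The scene shows several candidates. Off-white: the tapered one at scene (389,150) / top (226,187), and a straight-sided one at scene (324,173) / top (294,210), which is the canister. There are also three orange tapered ones around the first. The stand at scene (211,280) / top (434,185) looks empty, and the one at scene (258,218) / top (372,212) holds bolts. I'll confirm with enlarged crops.

```bash
python3 - <<'E'
import cv2,numpy as np
s=cv2.imread("pics/scene0.png");t=cv2.imread("pics/top0.png")
def cr(i,x,y,w,h,f): return cv2.resize(i[y:y+h,x:x+w],None,fx=f,fy=f,interpolation=cv2.INTER_CUBIC)
a=np.hstack([cr(s,300,90,160,120,2.5),cr(t,150,115,160,145,2.5)[:300]])
b=np.hstack([cr(s,180,180,160,120,2.5),cr(t,345,140,160,120,2.5)])
cv2.imwrite("pics/crop1.png",np.vstack([a,b]))
E
```

```text
(no output)
```

View pics/crop1.png

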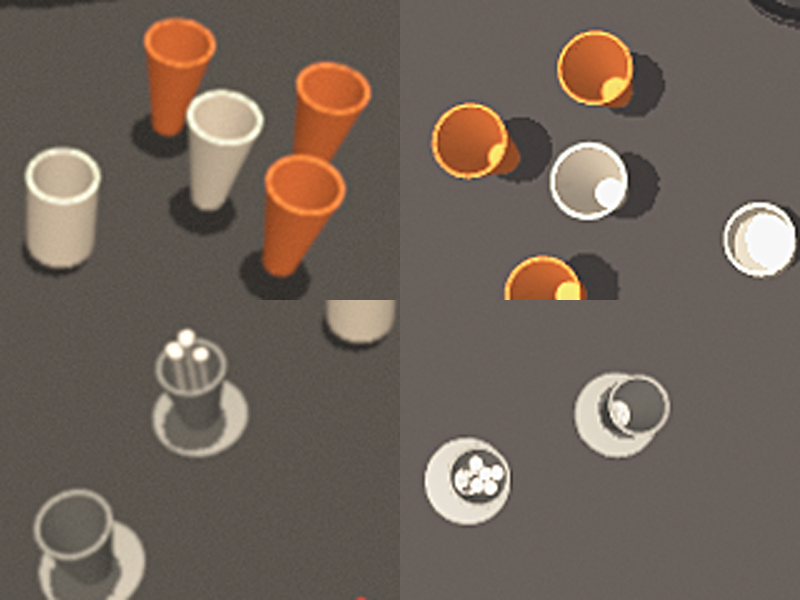

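The crops confirm it. The white tapered cup (scene (389,148), top (226,187)) is the tumbler: its foot is narrower than its rim and it isn't orange. The stand at scene (211,280) is empty. Next I'll measure the rims in 3D from both views.

```bash
cat > vis.py <<'E'
import cv2,numpy as np
from scipy.optimize import minimize
from scipy.ndimage import map_coordinates
def proj(c,P):
    R=cv2.Rodrigues(c["rvec"])[0]; Q=np.atleast_2d(P)@R.T+c["tvec"]
    s=Q[:,:2]/Q[:,2:]; s=s*(1+c["k1"]*(s**2).sum(1,keepdims=True))
    return s*[c["fx"],c["fy"]]+[c["cx"],c["cy"]]
def ray(c,uv):
    d=(np.array(uv)-[c["cx"],c["cy"]])/[c["fx"],c["fy"]]; s=d.copy()
    for _ in range(20): s=d/(1+c["k1"]*(s@s))
    R=cv2.Rodrigues(c["rvec"])[0]; return -R.T@c["tvec"], R.T@np.array([*s,1])
def atz(c,uv,z):
    o,d=ray(c,uv); return o+d*(z-o[2])/d[2]
A=np.linspace(0,2*np.pi,72,endpoint=False); CI=np.c_[np.cos(A),np.sin(A),0*A]
def val(c,p,r,ch):
    g=c["img"][...,ch].astype(float) if ch is not None else c["img"].mean(2)
    g=cv2.GaussianBlur(g,(0,0),.6); uv=proj(c,p+r*CI)
    return map_coordinates(g,[uv[:,1],uv[:,0]],order=1,mode="nearest")
def score(c,p,r,ch=None,w=.004,arc=None):
    return (val(c,p,r,ch)-.5*val(c,p,r+w,ch)-.5*val(c,p,r-w,ch)).mean()
def fitring(cs,p0,r,ch=None,freez=True):
    f=lambda p:-sum(score(c,np.array([p[0],p[1],p[2] if freez else p0[2]]),r,ch) for c in cs)
    best=None
    for dx in(-.008,0,.008):
        for dy in(-.008,0,.008):
            for dz in ((-.01,0,.01) if freez else (0,)):
                m=minimize(f,np.array(p0)+[dx,dy,dz],method="Nelder-Mead",options=dict(xatol=1e-5,fatol=1e-3,initial_simplex=np.array(p0)+[dx,dy,dz]+np.vstack([np.zeros(3),.006*np.eye(3)])))
                if best is None or m.fun<best.fun: best=m
    return best.x,-best.fun
E
python3 - <<'E'
from plant import *; from vis import *
T=capture("top");S=capture("scene")
import pickle; pickle.dump((T,S),open("cams.pkl","wb"))
for n,uv,z,r in(("tumbler",(226,187),.12,.034),("stand",(439,182),.085,.0289),("bolt",(376,209),.085,.0289),("canister",(294,210),.1,.0325),("o1",(179,171),.12,.034),("o2",(228,142),.12,.034),("o3",(207,232),.12,.034)):
    p0=atz(T,uv,z)
    for cs in ((T,S),):
        p,s=fitring(cs,p0,r); print(n,p.round(4),round(s,1))
    print("   fixed z", [np.r_[fitring((c,),p0,r,freez=False)[0][:2]].round(4) for c in(T,S)])
    for c,nm in((T,"T"),(S,"S")):
        for q in proj(c,p+r*CI): cv2.circle(c["img"],tuple(int(x) for x in (q*1).round()),0,(255,0,255),-1)
a=cv2.resize(T["img"][110:260,140:470],None,fx=2.4,fy=2.4);b=cv2.resize(S["img"][90:310,180:460],None,fx=2.2,fy=2.2)
cv2.imwrite("pics/fitT.png",a);cv2.imwrite("pics/fitS.png",b)
E
```

```text
Still running in the background as job /tmp/bash_jobs.1000/b1fea8ab0826 (pid 554). You'll get a notice when it ends.
```

Both views agree to about 2 mm. The two-view heights all come out 3.5 mm low, which is a common calibration bias. The tumbler is at about (0.561, 0.260) and the empty stand at about (0.592, -0.256). Next I'll view the overlays and make the first half of the approach, turning the jaws to about 36° so they fit between the orange cups.

View pics/fitS.png

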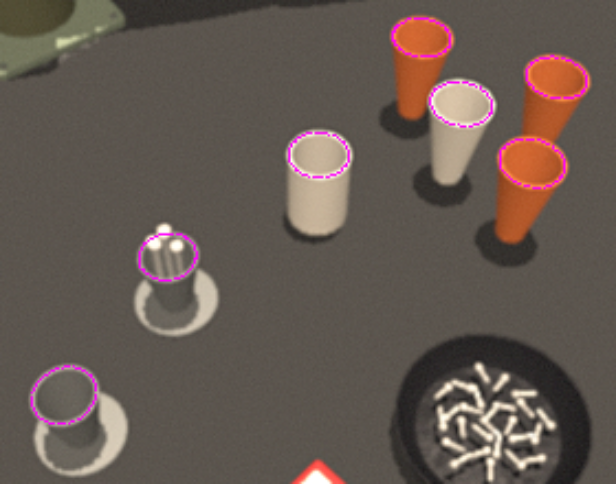

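View pics/fitT.png

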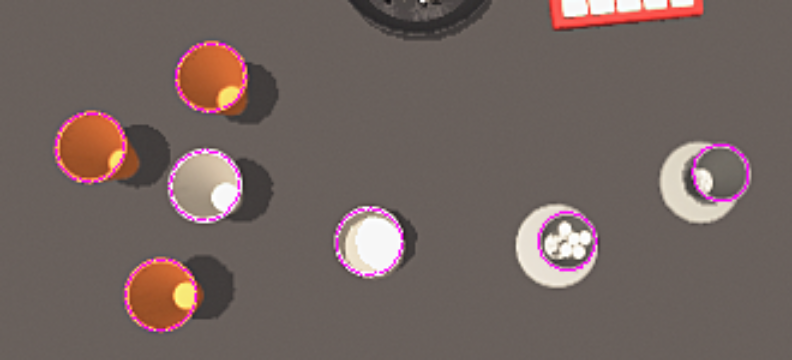

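```bash
cat > go.py <<'E'
# prints the tool-frame shift to a world TCP target
import sys,numpy as np
from plant import read_state
from scipy.spatial.transform import Rotation as R
s=read_state();q=s["eef_rot"];M=R.from_quat(q[[1,2,3,0]]).as_matrix()
print("t",round(s["time_s"],2),"pos",s["eef_pos"].round(4),"f",s["force"].round(1),"w",round(s["width"],3),"xdir",M[:,0].round(3),"ydir",M[:,1].round(4),"q",s["joint_pos"].round(2))
if len(sys.argv)>1: print("delta",(M.T@(np.array(sys.argv[1:4],float)-s["eef_pos"])).round(4))
E
python3 -m jog '{"claw":[100,100,100,100,100,100,100,100,100,100,100,100],"delta_pos":[[-0.004,0,-0.012],[-0.010,0,-0.030],[-0.017,0,-0.052],[-0.024,0,-0.074],[-0.031,0,-0.096],[-0.038,0,-0.118],[-0.045,0,-0.140],[-0.052,0,-0.162],[-0.059,0,-0.184],[-0.066,0,-0.205],[-0.072,0,-0.222],[-0.074,0,-0.226]],"turn":[0.03,0.08,0.13,0.18,0.24,0.3,0.36,0.42,0.48,0.54,0.59,0.616]}'
python3 go.py 0.561 0.260 0.205
```

```text
time_s: 1.2
eef_pos: [0.3769, 0.4, 0.2054]
eef_rot: [-0.673, 0.674, 0.217, -0.216]
force: [0.2, -0.9, 0.3]
width: 1.0
t 1.2 pos [0.3769 0.4    0.2054] f [ 0.2 -0.9  0.3] w 1.0 xdir [0.812 0.583 0.   ] ydir [ 0.001 -0.001 -1.   ] q [ 0.66  0.15  1.6  -0.    1.38  0.04]
delta [ 0.0679  0.0007 -0.221 ]
```

The fitted rings (magenta) lie on all seven rims in both views. Continuing to above the tumbler.

```bash
python3 -m jog '{"claw":[100,100,100,100,100,100,100,100,100,100,100,100],"delta_pos":[[0.004,0,-0.012],[0.010,0,-0.032],[0.017,0,-0.054],[0.024,0,-0.078],[0.031,0,-0.102],[0.038,0,-0.126],[0.046,0,-0.150],[0.053,0,-0.174],[0.060,0,-0.196],[0.065,0,-0.212],[0.068,0,-0.221],[0.068,0,-0.221]],"turn":[0,0,0,0,0,0,0,0,0,0,0,0]}'
python3 go.py 0.561 0.260 0.076
python3 - <<'E'
from plant import *; import cv2,numpy as np,pickle
T=capture("top");S=capture("scene");pickle.dump((T,S),open("c2.pkl","wb"))
a=cv2.resize(T["img"][110:260,140:340],(400,300));b=cv2.resize(S["img"][60:240,280:480],(400,360))[:300]
cv2.imwrite("pics/above.png",np.hstack([a,b]))
E
```

```text
time_s: 2.2
eef_pos: [0.5606, 0.2626, 0.2052]
eef_rot: [-0.673, 0.673, 0.218, -0.218]
force: [-0.0, -0.3, 0.4]
width: 1.001
t 2.2 pos [0.5606 0.2626 0.2052] f [-0.  -0.3  0.4] w 1.001 xdir [ 0.81   0.587 -0.   ] ydir [ 0.e+00 -2.e-04 -1.e+00] q [ 0.3   0.3   1.43 -0.    1.42 -0.33]
delta [-0.0012  0.1292 -0.0023]
```

View pics/above.png

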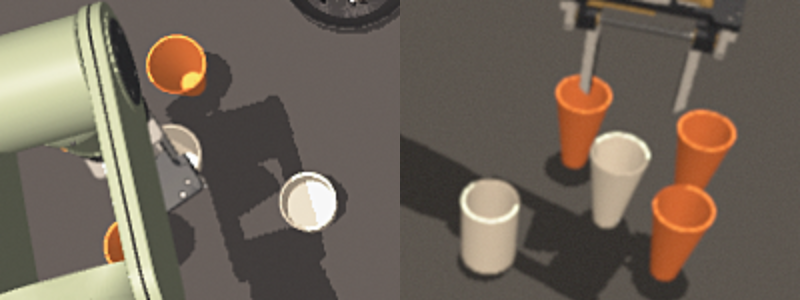

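The gripper is over the white tumbler. In scene pixels the fingertips are at about (372,106) and (420,114), straddling it. I'll compare the TCP projection against the midpoint of the tips to get the scene camera's bias.

```bash
python3 - <<'E'
import pickle; from vis import *
T,S=pickle.load(open("c2.pkl","rb"))
t=np.array([.5606,.2626,.2052]);x=np.array([.81,.587,0])
im=cv2.resize(S["img"][70:190,340:460],None,fx=5,fy=5,interpolation=cv2.INTER_CUBIC)
for P in (t,t+.047*x,t-.047*x,t+.0595*x,t-.0595*x):
    q=(proj(S,P)[0]+.5-[340,70])*5; print(proj(S,P)); cv2.circle(im,tuple(int(v) for v in q),3,(255,0,255),-1)
cv2.imwrite("pics/tips.png",im)
E
```

```text
[[395.83998003 108.26359265]]
[[416.59370124 112.53000543]]
[[375.40308395 104.06904583]]
[[422.16708398 113.6769207 ]]
[[370.02062414 102.96543942]]
```

View pics/tips.png

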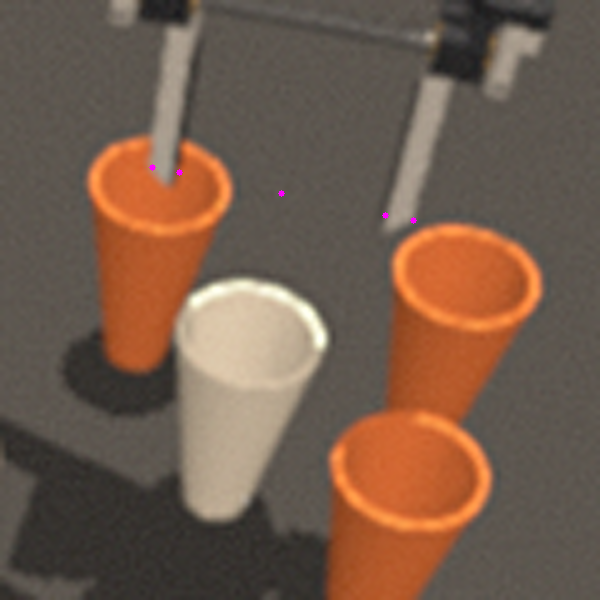

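The fingertips match the projection sideways to about 1 px, so I'll descend with open jaws to z = 0.076.

```bash
python3 -m jog '{"claw":[100,100,100,100,100,100,100,100,100,100,100,100],"delta_pos":[[-0.001,0.006,-0.002],[-0.001,0.016,-0.002],[-0.001,0.028,-0.002],[-0.001,0.041,-0.002],[-0.001,0.054,-0.002],[-0.001,0.067,-0.002],[-0.001,0.080,-0.002],[-0.001,0.093,-0.002],[-0.001,0.106,-0.002],[-0.001,0.118,-0.002],[-0.001,0.126,-0.002],[-0.001,0.129,-0.002]],"turn":[0,0,0,0,0,0,0,0,0,0,0,0]}'
python3 go.py 0.561 0.260 0.076
python3 - <<'E'
from plant import *; import cv2,numpy as np,pickle
S=capture("scene")
cv2.imwrite("pics/down.png",cv2.resize(S["img"][70:190,330:470],None,fx=5,fy=5,interpolation=cv2.INTER_CUBIC))
E
```

```text
time_s: 3.3
eef_pos: [0.5587, 0.261, 0.0743]
eef_rot: [0.672, -0.672, -0.218, 0.22]
force: [-0.6, 0.0, 0.2]
width: 1.001
t 3.3 pos [0.5587 0.261  0.0743] f [-0.6  0.   0.2] w 1.001 xdir [ 0.809  0.588 -0.003] ydir [-2.9e-03 -9.0e-04 -1.0e+00] q [ 0.3   0.43  1.54 -0.    1.17 -0.33]
delta [ 0.0013 -0.0017 -0.0021]
```

View pics/down.png

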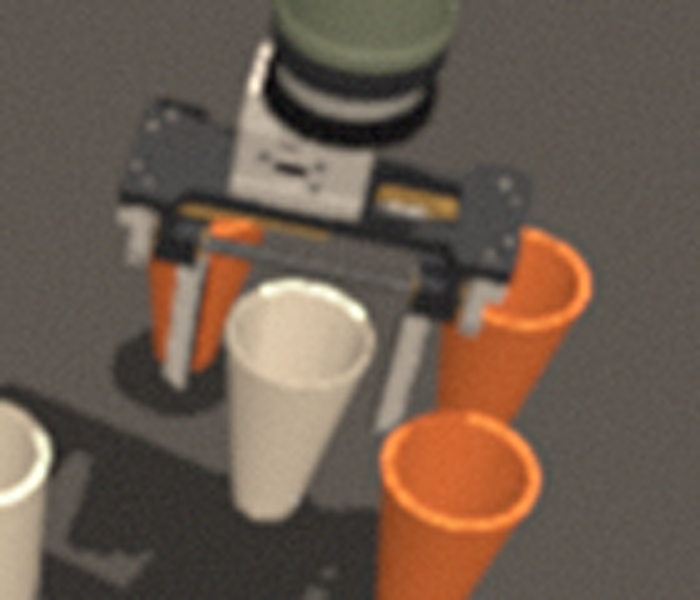

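The tumbler stands between the two fingers (crop px 178 and 390), centred and clear of the orange cups. Closing now.

```bash
python3 -m jog '{"claw":[92,86,80,76,73,70,67,64,61,58,55,55],"delta_pos":[[0,0,0],[0,0,0],[0,0,0],[0,0,0],[0,0,0],[0,0,0],[0,0,0],[0,0,0],[0,0,0],[0,0,0],[0,0,0],[0,0,0]],"turn":[0,0,0,0,0,0,0,0,0,0,0,0]}'
python3 go.py
```

```text
time_s: 4.35
eef_pos: [0.5606, 0.2617, 0.0773]
eef_rot: [0.672, -0.672, -0.219, 0.218]
force: [1.2, 1.2, 4.7]
width: 0.734
t 4.35 pos [0.5606 0.2617 0.0773] f [1.2 1.2 4.7] w 0.734 xdir [0.809 0.588 0.002] ydir [ 1.8e-03  6.0e-04 -1.0e+00] q [ 0.3   0.42  1.54  0.    1.18 -0.33]
```

```bash
python3 -m jog '{"claw":[50,45,40,40,40,40],"delta_pos":[[0,0,0],[0,0,0],[0,0,0],[0,0,0],[0,0,0],[0,0,0]],"turn":[0,0,0,0,0,0]}'
python3 go.py
python3 - <<'E'
from plant import *; import cv2,numpy as np,pickle
S=capture("scene")
cv2.imwrite("pics/grip.png",cv2.resize(S["img"][70:190,330:470],None,fx=5,fy=5,interpolation=cv2.INTER_CUBIC))
E
```

```text
time_s: 4.85
eef_pos: [0.5606, 0.2617, 0.0773]
eef_rot: [0.672, -0.672, -0.219, 0.218]
force: [1.0, 1.4, 5.2]
width: 0.735
t 4.85 pos [0.5606 0.2617 0.0773] f [1.  1.4 5.2] w 0.735 xdir [0.809 0.588 0.002] ydir [ 1.8e-03  6.0e-04 -1.0e+00] q [ 0.3   0.42  1.54  0.    1.18 -0.33]
```

View pics/grip.png

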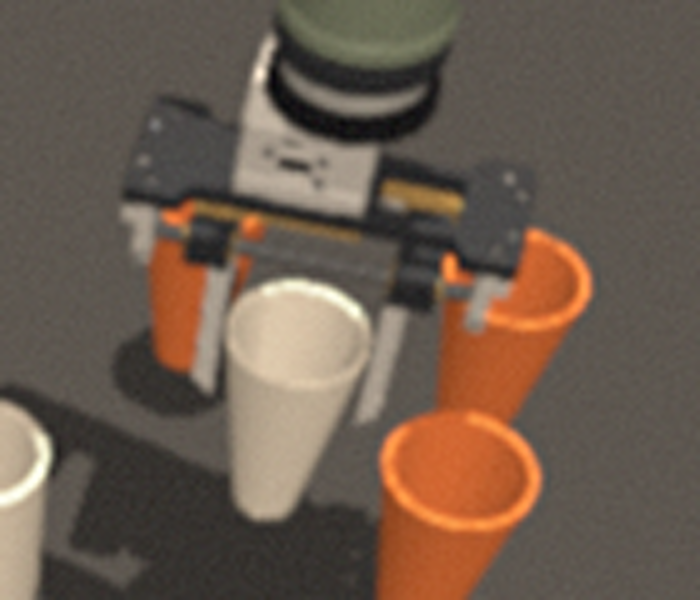

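The fingers hold it just under the rim: width 0.735 is about 69 mm. Lifting slowly as a test.

```bash
python3 -m jog '{"claw":[30,30,30,30,30,30,30,30,30,30,30,30],"delta_pos":[[0,-0.001,0],[0,-0.003,0],[0,-0.006,0],[0,-0.010,0],[0,-0.014,0],[0,-0.019,0],[0,-0.024,0],[0,-0.029,0],[0,-0.034,0],[0,-0.038,0],[0,-0.040,0],[0,-0.040,0]],"turn":[0,0,0,0,0,0,0,0,0,0,0,0]}'
python3 go.py
python3 - <<'E'
from plant import *; import cv2,numpy as np,pickle
S=capture("scene")
cv2.imwrite("pics/lift.png",cv2.resize(S["img"][70:190,330:470],None,fx=5,fy=5,interpolation=cv2.INTER_CUBIC))
E
```

```text
time_s: 5.9
eef_pos: [0.5604, 0.2616, 0.1174]
eef_rot: [-0.672, 0.672, 0.219, -0.218]
force: [0.3, 0.5, -1.5]
width: 0.737
t 5.9 pos [0.5604 0.2616 0.1174] f [ 0.3  0.5 -1.5] w 0.737 xdir [0.809 0.588 0.001] ydir [ 1.4e-03  4.0e-04 -1.0e+00] q [ 0.3   0.38  1.51  0.    1.25 -0.33]
```

View pics/lift.png

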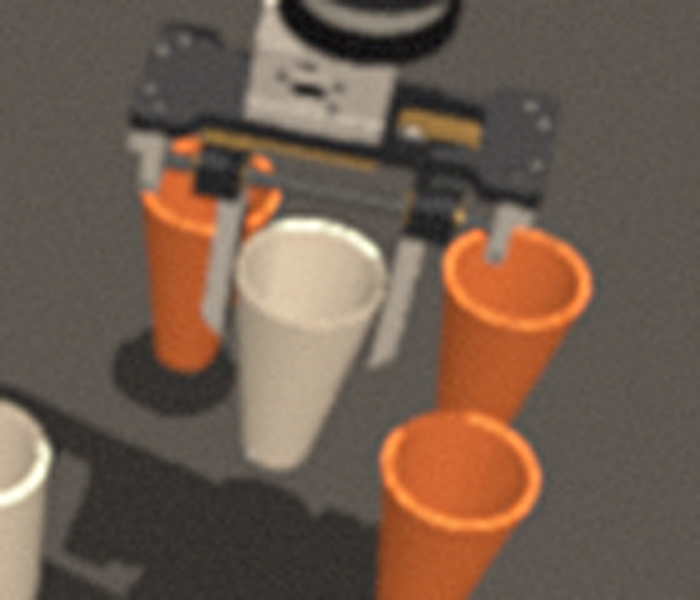

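The tumbler is lifted, upright, and its weight shows (-1.5 N). Lifting higher, to carry it clear of the bolts and canister.

```bash
python3 -m jog '{"claw":[30,30,30,30,30,30,30,30,30,30,30,30],"delta_pos":[[0,-0.004,0],[0,-0.012,0],[0,-0.024,0],[0,-0.040,0],[0,-0.057,0],[0,-0.074,0],[0,-0.091,0],[0,-0.108,0],[0,-0.124,0],[0,-0.136,0],[0,-0.144,0],[0,-0.146,0]],"turn":[0,0,0,0,0,0,0,0,0,0,0,0]}'
python3 go.py 0.592 -0.255 0.263
```

```text
time_s: 6.95
eef_pos: [0.5608, 0.2617, 0.2651]
eef_rot: [-0.672, 0.672, 0.22, -0.217]
force: [0.4, -0.1, -2.7]
width: 0.733
t 6.95 pos [0.5608 0.2617 0.2651] f [ 0.4 -0.1 -2.7] w 0.733 xdir [0.809 0.588 0.004] ydir [ 0.0038  0.0012 -1.    ] q [ 0.3   0.26  1.36  0.    1.52 -0.33]
delta [-0.2788  0.0016 -0.4362]
```

```bash
python3 -m jog '{"claw":[30,30,30,30,30,30,30,30,30,30,30,30],"delta_pos":[[-0.003,0,-0.004],[-0.009,0,-0.014],[-0.019,0,-0.029],[-0.031,0,-0.048],[-0.044,0,-0.069],[-0.058,0,-0.090],[-0.072,0,-0.112],[-0.086,0,-0.134],[-0.100,0,-0.156],[-0.114,0,-0.178],[-0.128,0,-0.200],[-0.142,0,-0.222]],"turn":[0,0,0,0,0,0,0,0,0,0,0,0]}' && python3 -m jog '{"claw":[30,30,30,30,30,30,30,30,30,30,30,30],"delta_pos":[[-0.014,0,-0.022],[-0.028,0,-0.044],[-0.042,0,-0.066],[-0.056,0,-0.088],[-0.070,0,-0.110],[-0.084,0,-0.131],[-0.097,0,-0.152],[-0.109,0,-0.171],[-0.120,0,-0.188],[-0.129,0,-0.202],[-0.134,0,-0.210],[-0.136,0,-0.213]],"turn":[0,0,0,0,0,0,0,0,0,0,0,0]}'
python3 -m jog '{"claw":[30,30,30],"delta_pos":[[0,0,0],[0,0,0],[0,0,0]],"turn":[0,0,0]}' 
python3 go.py 0.592 -0.255 0.263
python3 - <<'E'
from plant import *; import cv2,numpy as np,pickle
T=capture("top");S=capture("scene");pickle.dump((T,S),open("c3.pkl","wb"))
a=cv2.resize(T["img"][110:260,345:545],(400,300));b=cv2.resize(S["img"][150:350,110:310],(400,400))
a=np.vstack([a,np.zeros((100,400,3),np.uint8)])
cv2.imwrite("pics/over.png",np.hstack([a,b]))
E
```

```text
time_s: 7.95
eef_pos: [0.5744, -0.0038, 0.2608]
eef_rot: [0.673, -0.672, -0.217, 0.22]
force: [0.6, -0.0, -1.2]
width: 0.741
time_s: 8.95
eef_pos: [0.5902, -0.2556, 0.2613]
eef_rot: [0.673, -0.672, -0.218, 0.219]
force: [0.0, -0.0, -1.5]
width: 0.735
time_s: 9.2
eef_pos: [0.5911, -0.2527, 0.2625]
eef_rot: [0.672, -0.672, -0.219, 0.219]
force: [0.2, -0.2, -1.9]
width: 0.732
t 9.2 pos [ 0.5911 -0.2527  0.2625] f [ 0.2 -0.2 -1.9] w 0.732 xdir [0.808 0.589 0.   ] ydir [-1.e-04  6.e-04 -1.e+00] q [-0.54  0.32  1.29  0.    1.54 -1.17]
delta [-0.0006 -0.0005 -0.0024]
```

View pics/over.png

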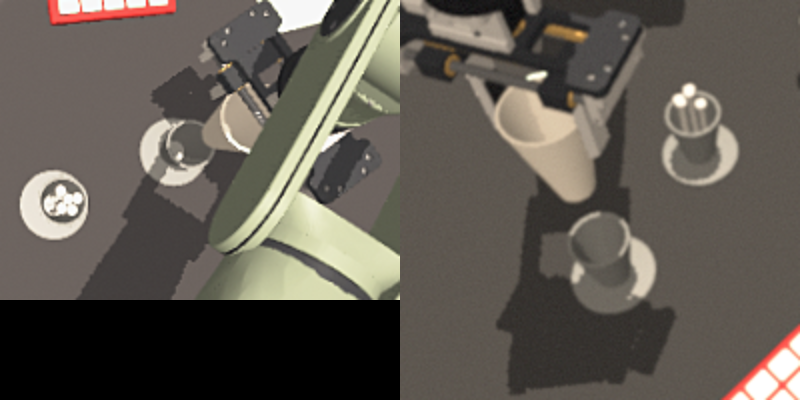

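```bash
python3 - <<'E'
import pickle; from vis import *
T,S=pickle.load(open("c3.pkl","rb"))
def draw(c,P,r,o,f,im,col=(255,0,255)):
    q=(proj(c,np.array(P)+r*CI)+.5-o)*f; cv2.polylines(im,[q.astype(np.int32)],True,col,1)
ims=[]
for c,o,n in((T,(400,140),(80,80)),(S,(140,180),(100,100))):
    f=400/n[0]; im=cv2.resize(c["img"][o[1]:o[1]+n[1],o[0]:o[0]+n[0]],None,fx=f,fy=f,interpolation=cv2.INTER_CUBIC)
    x,y,z=.5911,-.2527,.185
    draw(c,(x,y,z),.0165,o,f,im);draw(c,(x,y,z+.12),.0355,o,f,im)
    draw(c,(.592,-.2558,.085),.0289,o,f,im,(0,255,0))
    ims.append(im)
cv2.imwrite("pics/ov.png",np.hstack(ims))
E
```

```text
(no output)
```

View pics/ov.png

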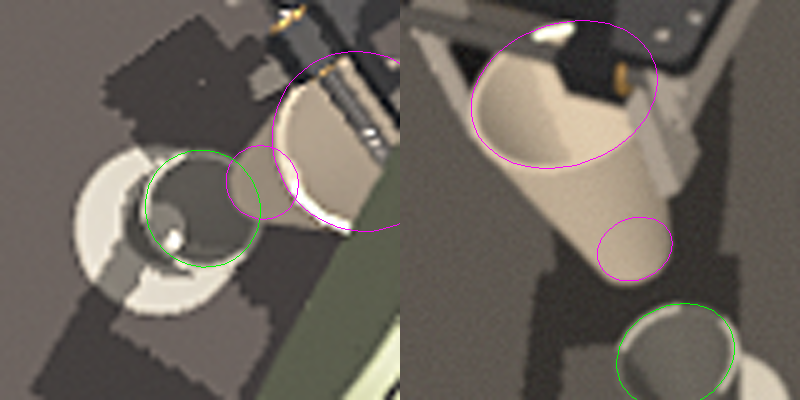

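The predicted outline of the held tumbler (magenta: rim and foot) and of the stand mouth (green) sit on the image in both views. The tumbler is upright, and a correction of (-1, -3) mm along tool x and z centres it. Descending to just above the mouth.

```bash
python3 -m jog '{"claw":[30,30,30,30,30,30,30,30,30,30,30,30],"delta_pos":[[-0.001,0.003,-0.001],[-0.001,0.009,-0.002],[-0.001,0.018,-0.003],[-0.001,0.027,-0.003],[-0.001,0.037,-0.003],[-0.001,0.047,-0.003],[-0.001,0.057,-0.003],[-0.001,0.067,-0.003],[-0.001,0.076,-0.003],[-0.001,0.083,-0.003],[-0.001,0.087,-0.003],[-0.001,0.088,-0.003]],"turn":[0,0,0,0,0,0,0,0,0,0,0,0]}'
python3 -m jog '{"claw":[30,30],"delta_pos":[[0,0,0],[0,0,0]],"turn":[0,0]}' 
python3 go.py 0.592 -0.255 0.110
cat > snap.py <<'E'
import sys; from plant import *; from vis import *
st=read_state()["eef_pos"]; T=capture("top");S=capture("scene")
x,y,z=st; z-=.0773; ims=[]
for c,o,n in((T,(400,140),(80,80)),(S,(160,210),(100,100))):
    f=400/n[0]; im=cv2.resize(c["img"][o[1]:o[1]+n[1],o[0]:o[0]+n[0]],None,fx=f,fy=f,interpolation=cv2.INTER_CUBIC)
    def dr(P,r,col):
        q=(proj(c,np.array(P)+r*CI)+.5-o)*f; cv2.polylines(im,[q.astype(np.int32)],True,col,1)
    if len(sys.argv)<3: dr((x,y,z),.0165,(255,0,255)); dr((.592,-.2558,.085),.0289,(0,255,0))
    ims.append(im)
cv2.imwrite("pics/"+sys.argv[1],np.hstack(ims))
E
python3 snap.py s1.png
```

```text
time_s: 10.3
eef_pos: [0.5914, -0.2566, 0.1732]
eef_rot: [0.673, -0.672, -0.218, 0.219]
force: [-0.6, -0.2, -1.3]
width: 0.735
time_s: 10.47
eef_pos: [0.5924, -0.2572, 0.1751]
eef_rot: [-0.672, 0.673, 0.219, -0.218]
force: [0.0, -0.8, -1.4]
width: 0.737
t 10.47 pos [ 0.5924 -0.2572  0.1751] f [ 0.  -0.8 -1.4] w 0.737 xdir [0.809 0.588 0.   ] ydir [ 1.1e-03 -7.0e-04 -1.0e+00] q [-0.54  0.38  1.39 -0.    1.38 -1.17]
delta [0.001  0.0651 0.002 ]
```

View pics/s1.png

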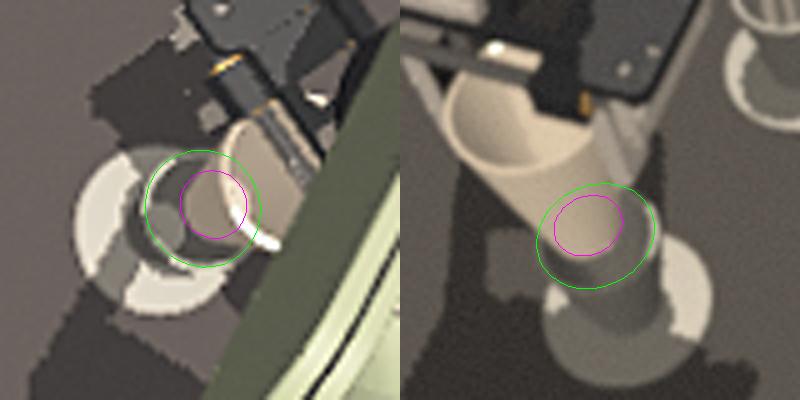

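The foot is over the mouth in both views. I'll correct 1 mm and lower it to about 17 mm above home.

```bash
python3 -m jog '{"claw":[30,30,30,30,30,30,30,30,30,30,30,30],"delta_pos":[[0,0.002,0.001],[0,0.006,0.001],[0,0.012,0.001],[0,0.018,0.001],[0,0.024,0.001],[0,0.030,0.001],[0,0.036,0.001],[0,0.042,0.001],[0,0.048,0.001],[0,0.053,0.001],[0,0.057,0.001],[0,0.058,0.001]],"turn":[0,0,0,0,0,0,0,0,0,0,0,0]}'
python3 -m jog '{"claw":[30,30],"delta_pos":[[0,0,0],[0,0,0]],"turn":[0,0]}' 
python3 go.py 0.592 -0.2555 0.0973
python3 snap.py s2.png
```

```text
time_s: 11.57
eef_pos: [0.5908, -0.2558, 0.1153]
eef_rot: [0.673, -0.672, -0.218, 0.219]
force: [-0.1, 0.2, -1.0]
width: 0.739
time_s: 11.73
eef_pos: [0.5916, -0.2562, 0.1167]
eef_rot: [-0.672, 0.673, 0.219, -0.219]
force: [0.2, -1.2, -1.0]
width: 0.732
t 11.73 pos [ 0.5916 -0.2562  0.1167] f [ 0.2 -1.2 -1. ] w 0.732 xdir [0.809 0.588 0.   ] ydir [ 4.e-04 -3.e-04 -1.e+00] q [-0.54  0.43  1.44 -0.    1.27 -1.17]
delta [0.0008 0.0194 0.0004]
```

View pics/s2.png

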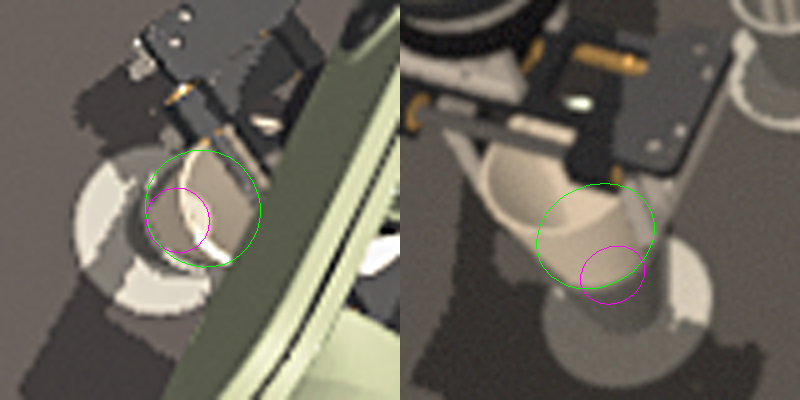

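The foot is inside the mouth with no contact force. Creeping down.

```bash
python3 -m jog '{"claw":[30,30,30,30,30,30,30,30,30,30],"delta_pos":[[0,0.001,0],[0,0.002,0],[0,0.003,0],[0,0.0045,0],[0,0.006,0],[0,0.0075,0],[0,0.009,0],[0,0.010,0],[0,0.010,0],[0,0.010,0]],"turn":[0,0,0,0,0,0,0,0,0,0]}'; python3 go.py
```

```text
time_s: 12.67
eef_pos: [0.5916, -0.2558, 0.1064]
eef_rot: [0.673, -0.672, -0.219, 0.219]
force: [1.3, 1.0, -2.3]
width: 0.737
t 12.67 pos [ 0.5916 -0.2558  0.1064] f [ 1.3  1.  -2.3] w 0.737 xdir [0.809 0.588 0.001] ydir [ 5.e-04  5.e-04 -1.e+00] q [-0.54  0.44  1.45  0.    1.25 -1.17]
```

```bash
python3 -m jog '{"claw":[30,30,30,30,30,30,30],"delta_pos":[[0,0.0005,0],[0,0.001,0],[0,0.002,0],[0,0.003,0],[0,0.004,0],[0,0.004,0],[0,0.004,0]],"turn":[0,0,0,0,0,0,0]}'; python3 go.py
python3 snap.py s3.png x
```

```text
time_s: 13.25
eef_pos: [0.5918, -0.256, 0.1026]
eef_rot: [-0.672, 0.672, 0.219, -0.218]
force: [3.6, 2.1, 1.5]
width: 0.734
t 13.25 pos [ 0.5918 -0.256   0.1026] f [3.6 2.1 1.5] w 0.734 xdir [0.809 0.588 0.001] ydir [ 9.e-04  2.e-04 -1.e+00] q [-0.54  0.44  1.45  0.    1.24 -1.17]
```

View pics/s3.png

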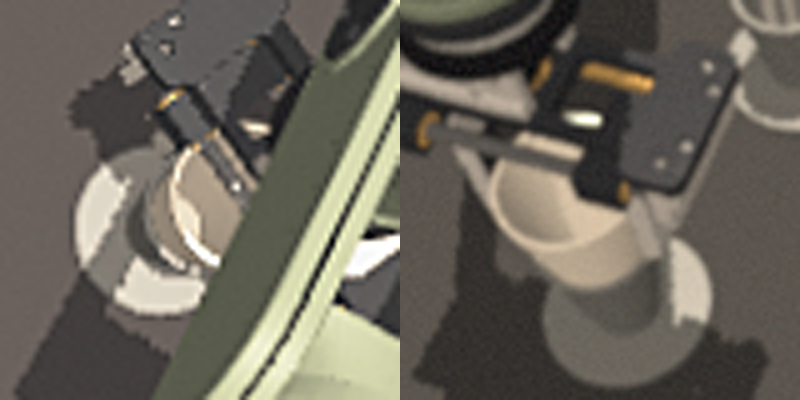

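There's a contact force of about 4 N along tool +x and +3 N upward relief. The tumbler touches one side, so I'll ease 1 mm toward +x.

```bash
python3 -m jog '{"claw":[30,30,30,30],"delta_pos":[[0.0005,0,0],[0.001,0,0],[0.001,0,0],[0.001,0,0]],"turn":[0,0,0,0]}'; python3 go.py
```

```text
time_s: 13.68
eef_pos: [0.592, -0.2556, 0.1024]
eef_rot: [-0.672, 0.672, 0.219, -0.219]
force: [1.6, 2.1, 1.1]
width: 0.735
t 13.68 pos [ 0.592  -0.2556  0.1024] f [1.6 2.1 1.1] w 0.735 xdir [ 0.809  0.588 -0.   ] ydir [-4.e-04 -1.e-04 -1.e+00] q [-0.54  0.45  1.45 -0.    1.25 -1.17]
```

```bash
python3 -m jog '{"claw":[30,30,30,30],"delta_pos":[[0.0005,0,0.0005],[0.001,0,0.0005],[0.001,0,0.0005],[0.001,0,0.0005]],"turn":[0,0,0,0]}'; python3 go.py; python3 -m jog '{"claw":[30,30,30,30],"delta_pos":[[0,0.0005,0],[0,0.001,0],[0,0.001,0],[0,0.001,0]],"turn":[0,0,0,0]}'; python3 go.py
```

```text
time_s: 14.02
eef_pos: [0.5919, -0.2547, 0.1019]
eef_rot: [0.673, -0.672, -0.218, 0.219]
force: [0.5, 0.1, -1.3]
width: 0.736
t 14.02 pos [ 0.5919 -0.2547  0.1019] f [ 0.5  0.1 -1.3] w 0.736 xdir [ 0.809  0.588 -0.001] ydir [-1.6e-03 -1.0e-04 -1.0e+00] q [-0.54  0.45  1.45 -0.    1.25 -1.17]
time_s: 14.35
eef_pos: [0.5922, -0.2546, 0.101]
eef_rot: [0.673, -0.672, -0.218, 0.219]
force: [-0.1, -0.4, -1.2]
width: 0.736
t 14.35 pos [ 0.5922 -0.2546  0.101 ] f [-0.1 -0.4 -1.2] w 0.736 xdir [ 0.809  0.588 -0.001] ydir [-1.1e-03  1.0e-04 -1.0e+00] q [-0.54  0.45  1.45 -0.    1.24 -1.17]
```

Contact has cleared, so the tumbler is centred. I'll continue in 1 mm steps, watching the force.

```bash
python3 -m jog '{"claw":[30,30,30,30],"delta_pos":[[0,0.0005,0],[0,0.001,0],[0,0.001,0],[0,0.001,0]],"turn":[0,0,0,0]}'; python3 go.py|cut -c1-80
```

```text
time_s: 14.68
eef_pos: [0.5926, -0.2545, 0.1004]
eef_rot: [0.672, -0.672, -0.219, 0.219]
force: [-0.5, -0.2, -1.7]
width: 0.734
t 14.68 pos [ 0.5926 -0.2545  0.1004] f [-0.5 -0.2 -1.7] w 0.734 xdir [ 0.809  0
```

```bash
python3 -m jog '{"claw":[30,30,30,30],"delta_pos":[[0,0.0005,0],[0,0.001,0],[0,0.001,0],[0,0.001,0]],"turn":[0,0,0,0]}'
```

```text
time_s: 15.02
eef_pos: [0.5926, -0.2545, 0.0994]
eef_rot: [0.672, -0.672, -0.219, 0.219]
force: [-0.7, -0.6, -2.0]
width: 0.732
```

```bash
python3 -m jog '{"claw":[30,30,30,30],"delta_pos":[[0,0.0005,0],[0,0.0005,0],[0,0.0005,0],[0,0.0005,0]],"turn":[0,0,0,0]}';python3 snap.py s4.png x
```

```text
time_s: 15.35
eef_pos: [0.5926, -0.2546, 0.099]
eef_rot: [0.672, -0.672, -0.219, 0.219]
force: [0.4, 0.3, -0.6]
width: 0.739
```

View pics/s4.png

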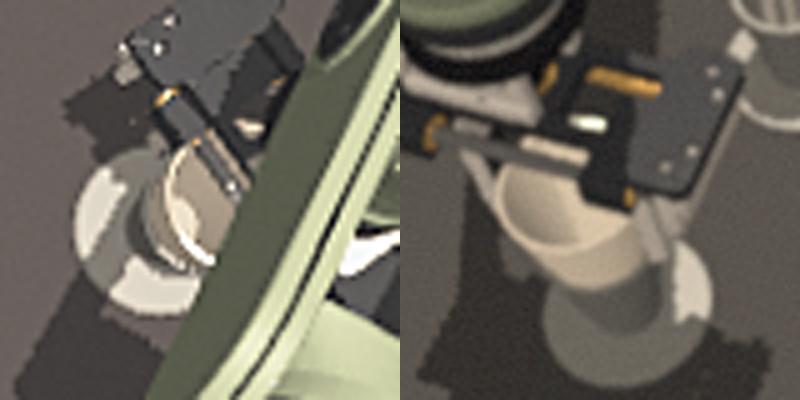

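```bash
python3 -m jog '{"claw":[30,30,30,30],"delta_pos":[[0,0.0005,0],[0,0.0005,0],[0,0.0005,0],[0,0.0005,0]],"turn":[0,0,0,0]}'
```

```text
time_s: 15.78
eef_pos: [0.5927, -0.2546, 0.0987]
eef_rot: [-0.672, 0.672, 0.219, -0.219]
force: [-1.4, -0.1, 2.0]
width: 0.735
```

```bash
python3 -m jog '{"claw":[30,30,30,30],"delta_pos":[[0,0.0005,0],[0,0.0005,0],[0,0.0005,0],[0,0.0005,0]],"turn":[0,0,0,0]}'
```

```text
time_s: 16.12
eef_pos: [0.5927, -0.2546, 0.0985]
eef_rot: [-0.672, 0.673, 0.219, -0.219]
force: [-2.8, 1.7, 5.1]
width: 0.734
```

Contact is slightly one-sided (about 3 N along tool +z), about 1 mm above home. I'll relieve it sideways.

```bash
python3 -m jog '{"claw":[30,30,30,30,30],"delta_pos":[[0,-0.0005,0],[-0.0003,-0.0005,0.0007],[-0.0003,-0.0005,0.0007],[-0.0003,-0.0005,0.0007],[-0.0003,-0.0005,0.0007]],"turn":[0,0,0,0,0]}'
```

```text
time_s: 16.53
eef_pos: [0.5924, -0.2543, 0.0984]
eef_rot: [-0.672, 0.673, 0.219, -0.219]
force: [-0.4, -0.3, 1.7]
width: 0.734
```

```bash
python3 -m jog '{"claw":[30,30,30,30],"delta_pos":[[0,0,0],[0,0,0],[0,0,0],[0,0,0]],"turn":[0,0,0,0]}'
```

```text
time_s: 16.87
eef_pos: [0.5923, -0.2542, 0.0984]
eef_rot: [-0.672, 0.673, 0.219, -0.219]
force: [0.8, 0.3, 0.6]
width: 0.735
```

```bash
python3 -m jog '{"claw":[30,30,30,30],"delta_pos":[[0,0.0003,0],[0,0.0005,0],[0,0.0005,0],[0,0.0005,0]],"turn":[0,0,0,0]}'
```

```text
time_s: 17.2
eef_pos: [0.5923, -0.2543, 0.0983]
eef_rot: [-0.672, 0.673, 0.219, -0.219]
force: [0.1, -0.5, 2.4]
width: 0.736
```

```bash
python3 snap.py s5.png x; python3 -m jog '{"claw":[30,30,30],"delta_pos":[[0,0.0003,0],[0,0.0003,0],[0,0.0003,0]],"turn":[0,0,0]}'
```

```text
time_s: 17.55
eef_pos: [0.5924, -0.2543, 0.0982]
eef_rot: [-0.672, 0.673, 0.219, -0.219]
force: [0.4, -0.0, 4.1]
width: 0.733
```

View pics/s5.png

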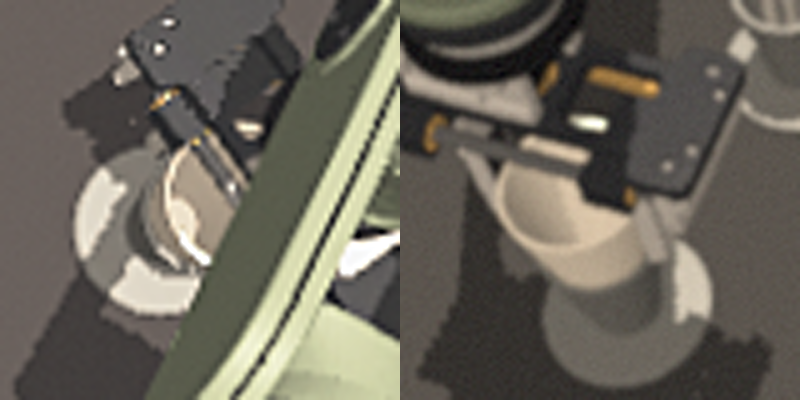

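The vertical support force rises (about 5 N) with no side force, and z stops at 0.098, so the tumbler is home. I'll unload it slightly and open slowly.

```bash
python3 -m jog '{"claw":[30,30,72,75,78,82,86,90,95,100,100,100],"delta_pos":[[0,-0.0005,0],[0,-0.0005,0],[0,-0.0005,0],[0,-0.0005,0],[0,-0.0005,0],[0,-0.0005,0],[0,-0.0005,0],[0,-0.0005,0],[0,-0.0005,0],[0,-0.0005,0],[0,-0.0005,0],[0,-0.0005,0]],"turn":[0,0,0,0,0,0,0,0,0,0,0,0]}'; python3 snap.py s6.png x
```

```text
time_s: 18.55
eef_pos: [0.592, -0.2541, 0.0981]
eef_rot: [0.672, -0.672, -0.219, 0.219]
force: [0.3, 0.2, -1.0]
width: 0.999
```

View pics/s6.png

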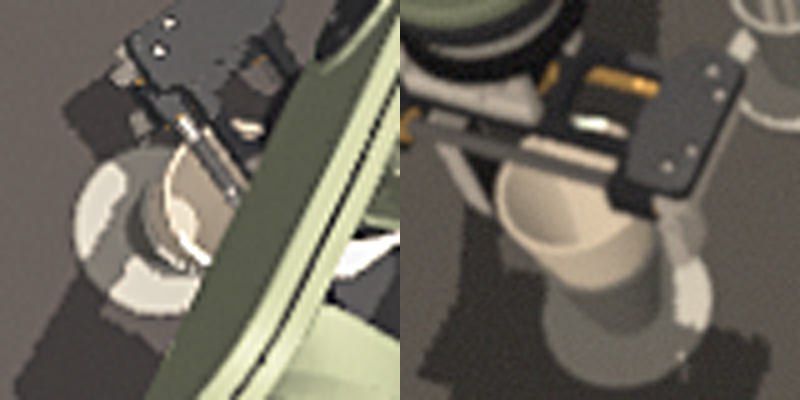

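Released. The tumbler didn't move and no force remains. Raising straight up, then moving back so the cameras can see it.

```bash
python3 -m jog '{"claw":[100,100,100,100,100,100,100,100,100,100,100,100],"delta_pos":[[0,-0.003,0],[0,-0.009,0],[0,-0.018,0],[0,-0.029,0],[0,-0.041,0],[0,-0.055,0],[0,-0.070,0],[0,-0.085,0],[0,-0.100,0],[0,-0.112,0],[0,-0.120,0],[0,-0.122,0]],"turn":[0,0,0,0,0,0,0,0,0,0,0,0]}'; python3 go.py 0.45 -0.45 0.25; python3 snap.py s7.png x
```

```text
time_s: 19.65
eef_pos: [0.5931, -0.2548, 0.2232]
eef_rot: [-0.671, 0.674, 0.22, -0.218]
force: [0.6, 0.2, 0.6]
width: 0.999
t 19.65 pos [ 0.5931 -0.2548  0.2232] f [0.6 0.2 0.6] w 0.999 xdir [0.809 0.588 0.002] ydir [ 0.0038 -0.0023 -1.    ] q [-0.54  0.34  1.34  0.    1.46 -1.17]
delta [-0.2306 -0.027  -0.0738]
```

View pics/s7.png

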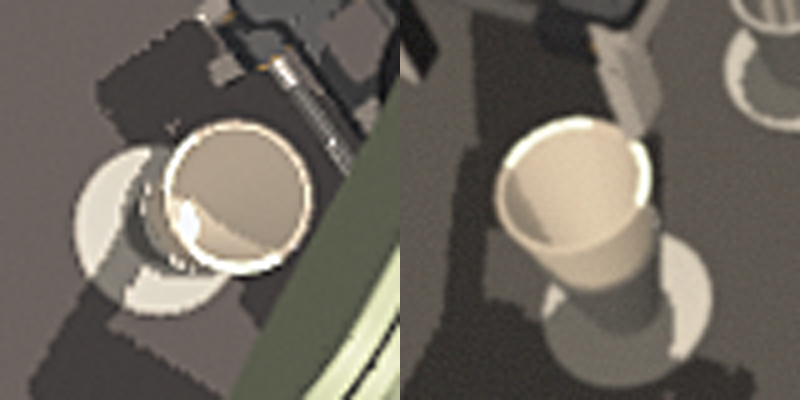

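```bash
python3 -m jog '{"claw":[100,100,100,100,100,100,100,100,100,100,100,100],"delta_pos":[[-0.003,-0.003,-0.001],[-0.011,-0.009,-0.004],[-0.025,-0.015,-0.008],[-0.044,-0.02,-0.014],[-0.066,-0.025,-0.021],[-0.090,-0.027,-0.029],[-0.114,-0.027,-0.037],[-0.138,-0.027,-0.044],[-0.160,-0.027,-0.051],[-0.178,-0.027,-0.057],[-0.190,-0.027,-0.061],[-0.194,-0.027,-0.062]],"turn":[0,0,0,0,0,0,0,0,0,0,0,0]}'; python3 -m jog '{"claw":[100,100,100],"delta_pos":[[0,0,0],[0,0,0],[0,0,0]],"turn":[0,0,0]}'
cat > fin.py <<'E'
from plant import *; from vis import *
cv2.setNumThreads(1)
T=capture("top");S=capture("scene")
cv2.imwrite("pics/fin_s.png",S["img"]);cv2.imwrite("pics/fin_t.png",T["img"])
for n,p0,r in(("tumbler",(.593,-.255,.137),.034),("bolt",(.5174,-.0981,.0816),.0289),("canister",(.511,.1,.096),.0325)):
    p,s=fitring((T,S),np.array(p0),r); print(n,p.round(4),round(s,1))
    if n=="tumbler":
        print([fitring((c,),np.array([*p0[:2],.14]),r,freez=False)[0][:2].round(4) for c in(T,S)])
E
OMP_NUM_THREADS=1 python3 fin.py
```

```text
time_s: 20.75
eef_pos: [0.4696, -0.4208, 0.2473]
eef_rot: [-0.673, 0.673, 0.217, -0.218]
force: [-0.0, -0.2, 0.7]
width: 1.004
time_s: 21.0
eef_pos: [0.4721, -0.4176, 0.2472]
eef_rot: [0.672, -0.672, -0.219, 0.219]
force: [-0.2, -0.0, -0.4]
width: 0.999
tumbler [ 0.5915 -0.2563  0.1376] 134.8
[array([ 0.591 , -0.2561]), array([ 0.5935, -0.2559])]
bolt [ 0.5174 -0.098   0.0816] 77.3
canister [0.5111 0.1003 0.0963] 117.3
```

View pics/fin_s.png

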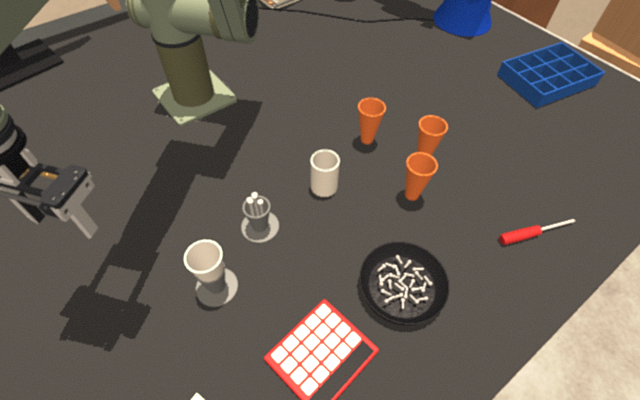

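View pics/fin_t.png

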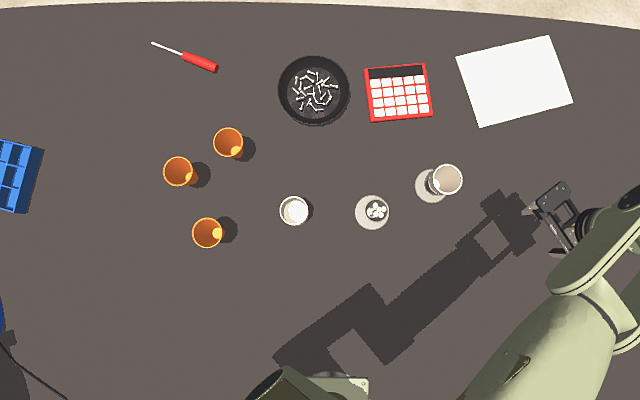

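The tumbler (scene (205,263), top (446,179)) sits in the stand. Its rim centre is within 0.1 mm of the stand mouth's, and the canister and bolts are where they were. Handing in.

```bash
python3 -c "
from plant import *
print(hand_in())"
```

```text
the job is handed in; nothing more can be done
None
```

The white tapered tumbler is in the empty stand, and I handed the job in after about 21 s of the 42 s allowed. I gripped it from above just under its rim and kept hold until it was all but home. Along the way I corrected two light side contacts. I let go only once the stand carried it with about 5 N and no side force.

- **Seating:** the rim centre is within 0.1 mm of the stand mouth's axis, so it stands upright.
- **Height:** the rim measures 137.6 mm. Adding the roughly 3.5 mm by which the two-camera heights read low gives about 141 mm, against 140 mm expected. That leaves it home or within about 1 mm, which is the limit of the calibration.
- **Left alone:** the bolt stand and canister moved less than 0.1 mm, the orange cups look untouched, and the arm is clear of everything.

No check failed. The only disagreement was that shared camera height error.

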